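# Rock-test two bearing brackets on the surface plate and scrap the bad one

### The arm

A 7-joint arm with a two-finger parallel gripper is mounted at the origin on a cart in front of the work surface, level with it; the furniture and walls round the work are solid. World frame = base frame: x ahead of the robot, y to its left, z up, the work surface at z = 0. Lengths are in m, angles in degrees, forces in N, time in s.
With the tool pointing down it reaches from about 0.4 to 0.925 m from the base axis. Payload 4.1 kg.
Tool frame: the origin (TCP) lies midway between the tips of the shut fingers; the grasp point (between the pads) lies 19 mm behind it; z points along the fingers, y is the line along which they close (so a half turn about z gives the same grasp; the last joint's range is limited). The gripper opens to 85 mm and grips with 20 to 120 N. Pads are 22 mm wide; open, the fingers measure 114 mm over their backs; the gripper's body (76 mm by 85 mm) begins 54 mm behind the grasp point. The pads swing forward as they close: fully open they stand 13 mm farther back than shut.
Start: joints at [68.182, 22.827, 2.584, 88.041, -1.071, 69.15, -2.905], TCP at [0.181, -0.624, 0.231] pointing down, gripper open.
Joint ranges: [-161.44, 161.44], [-28.35, 127.94], [-78.24, 83.42], [0, 140.83], [-78.03, 258.03], [13.02, 114.36], [-168.23, 168.23]. Speed limits (degrees/s): [147.25, 147.25, 180, 180, 180, 180, 180].

### API

Orientations are given as a 3x3 rotation matrix whose columns are the frame's x, y, z axes.
In Python, from station import arm gives the robot as it stands.
- The arm moves only by the tool send_rows, never from a script. Its argument "series" is one flat list of numbers, 7 for each row, row after row: the turn, a rotation vector about the tool's x, y, z in degrees, then the shift along the tool's x, y, z in mm, then the opening, from 0 (shut) to 1 (fully open). A call has 1 to 12 rows; each row shifts and turns the commanded pose from where the row before left it, along the tool's axes as they then stand; what a row does not reach is not made up. A row lasts 1/10 s, in which the tool goes at most 50 mm and 8.59 degrees, less where a joint would pass 70% of its speed; a pose out of reach is approached as far as the arm can. A call with a gripper value outside its range is refused whole. The fingers move at their own pace and stop on an object; "newtons" is the grip in N (left out, the last holds). Time passes only in rows, so rows that do not move let the fingers close. It gives the time, the measured TCP pose, the force, the opening and the grip force at its end, in the units of the state.
- arm.read_state(): the state, without advancing time (a new reading comes with each control period).
- arm.get_image(name): name is "side" or "top" or "wrist"; returns the picture (480x640x3 uint8, red, green, blue); there is no depth.
- arm.camera_model(name): a dict with "fov_y" (degrees; the focal length in pixels is half the picture's height over the tangent of half this angle, whatever the lens; pixels are square), "cx", "cy" (the principal point, pixels), "R" (3x3) and "t" (3): a world point X has camera coordinates R X + t. Camera axes: x right, y down, z forward; pixel columns grow to the right and rows downward; lengths in m; the calibration is good to about 2 mm. The wrist camera is an equidistant fisheye: a pixel r from the principal point sees the ray r / f radians off the axis. A picture is of the moment at which its call begins: read the wrist's pose just before it. camera_model takes no time and is no camera call; for the wrist camera it gives the pose at the moment of the call.
- arm.sign_off(): hands the job in; it is judged then, once.
Trained networks look in the newest picture that a camera, given by its name, has taken for a name from the list of things; names that differ only in an ending like _2 or _b are one class to them, and where a whole thing is asked for, a point or a joint stands for the part that bears it (a point fixed in the world has none). Each returns a list of dicts, best first, with "conf" (0 to 1); they miss things now and then, are a little off and sometimes report something else, mostly with a low value. They report only what shows in the picture. A call takes as long as a camera call.
- arm.look_for(camera, thing): "location" ([column, row] in pixels, amid what is visible of it).
- arm.tip_of(camera, thing): "location" ([column, row] in pixels: a listed point, or the origin of a listed thing).
The state is a dict: "clock": time; "qpos": joint angles; "qvel": joint speeds; "tau": joint torques, N m; "ee_pos": TCP position; "orientation": TCP orientation; "contact_force": force on the tool from outside, world axes, zero at the start; "ft_torque": the same for the moment, N m; "gripper_width": finger opening in m; "finger_force": force on a finger pad.
Only numpy, scipy, OpenCV 4.12 (cv2) and the standard library are available. Lean on these libraries where they do the work, as an engineer would, in place of code of your own. Each camera call takes 0.05 s, during which the arm holds its last target. There are 200 camera calls.

### The job

One of the two cast bearing brackets in the sloped rack has a short foot, and you cannot see which. Stand the brackets on the granite surface plate and press down on the corners of their foot plates until you find the one that rocks; put that one in the steel scrap tray and leave the sound one standing flat on the surface plate. Set them down on the granite gently, without dropping them, for it chips, and do not disturb the other things on the bench.

Things in the scene. Friction and masses are not known exactly. Their poses are not given: they have to be found in the camera images.
- bay_1 (a point): Rack's +y bay: start position of the middle of the round boss of the bracket in it (on the boss axis, half-way up), the place to grip. Axes are the rack's; the boss leans 25 degrees from its z towards its -x. Brackets are alike: cast aluminium, 0.4 to 0.6 kg; boss 44 mm across, 33 mm tall, on a foot plate; its top is 48 mm above the feet. No reading follows a bracket that has left its bay.
- bay_2 (a point): The same for the -y bay, 114 mm away. Foot plate of each bracket: 124 x 96 (along y) x 8 mm on four round feet 20 mm across, 7 mm high; its upper face is 15 mm above the feet, 16.5 mm below the boss middle. The boss is 18 mm off the plate's middle, towards the rack's low side. From the boss axis the feet lie +65 and -29 mm along the plate (+ up the slope) and 33 mm either way in y.
- rack: Grey sheet-metal rack, 236 mm wide (y), 100 mm tall at the back, fixed; origin under it on the bench. Its shelf slopes 25 degrees, low side to the robot (-x), with a 12 mm lip. A bracket stands in each of its two bays, feet on the slope; bay walls are lower than its foot plate. It stands left or right of the surface plate, the tray on the other side.
- plate_top (a point): Centre of the top of the surface plate, a granite slab 200 (x) x 300 (y) mm, fixed, top 60 mm above the bench, x away from the robot. Both brackets fit side by side, bosses 150 mm apart. One bracket has one foot (any) 3.5 mm short, yet stands level on the other three. Pressed over that foot it gives way at 1 to 2 N and the corner sinks about 3 mm, then drops back; all others give under 1 mm.
- tray_floor (a point): Centre of the inner floor, 3 mm above the bench, of the scrap tray: a shallow open dark steel tray 200 x 200 mm, walls 3 mm thick and 45 mm high (rim bead to 49 mm), fixed; x and y run along its sides.
- tin: Bystander: open green-and-grey tin, 75 mm across, 94 mm tall, behind the surface plate; leave it where it is.
- jar_clips: Bystander: glass screw-lid jar, 69 mm across, 97 mm tall, behind the surface plate; leave it where it is.
- wood_block: Bystander: offcut of pine, 60x120x34 mm, behind the surface plate; leave it where it is.
- pliers: Bystander: pliers with red and blue sleeves, 170 mm long, lying at the front of the bench on the left; leave it where it is.
- bearing: Bystander: ball bearing lying flat, 72 mm across, 17 mm high, at the front of the bench on the right; leave it where it is.
- screwdriver: Bystander: blue-handled screwdriver, 222 mm long, lying in front of the surface plate; leave it where it is.
- spanner: Bystander: combination spanner, 199 mm long, lying at the front of the bench on the right; leave it where it is.

How it is judged (in metres and radians):
On the way:
1. the short-footed bracket, standing free on the surface plate, rocks under fingers that press on a corner of its foot plate (x of short_bracket_boss in the frame of plate_top between -0.09 and 0.09 m and y of short_bracket_boss in the frame of plate_top between -0.14 and 0.14 m and z of short_bracket_boss in the frame of plate_top between 0.022 and 0.04 m and angle between short_bracket_boss's own z axis and vertical between 0.03 and 0.12 rad and contact force between the fingers and short_bracket above 0.5 N and horizontal distance between the grasp point and short_bracket_boss above 0.035 m), for 0.1 s.
At the end, for the whole second after the job is handed in: The bracket that rocks lies at rest in the scrap tray (boss centre over its floor, 10 mm or more from the walls); the sound one stands at rest on the surface plate on all four feet (boss centre within 3 mm of its standing height, tilt under 1.7 degrees). Both are released (x of short_bracket_boss in the frame of tray_floor between -0.085 and 0.085 m and y of short_bracket_boss in the frame of tray_floor between -0.085 and 0.085 m and z of short_bracket_boss in the frame of tray_floor between 0 and 0.06 m and x of sound_bracket_boss in the frame of plate_top between -0.085 and 0.085 m and y of sound_bracket_boss in the frame of plate_top between -0.125 and 0.125 m and z of sound_bracket_boss in the frame of plate_top between 0.0285 and 0.0345 m and angle between sound_bracket_boss's own z axis and vertical below 0.03 rad and linear speed of each of short_bracket, sound_bracket below 0.02 m/s); the robot touches nothing.
It fails at once if a bracket falls onto the surface plate (faster than 0.4 m/s within 12 mm of standing on it) ((x of short_bracket_boss in the frame of plate_top between -0.1 and 0.1 m and y of short_bracket_boss in the frame of plate_top between -0.15 and 0.15 m and z of short_bracket_boss in the frame of plate_top between 0.02 and 0.0435 m and linear speed of short_bracket above 0.4 m/s) or (x of sound_bracket_boss in the frame of plate_top between -0.1 and 0.1 m and y of sound_bracket_boss in the frame of plate_top between -0.15 and 0.15 m and z of sound_bracket_boss in the frame of plate_top between 0.02 and 0.0435 m and linear speed of sound_bracket above 0.4 m/s)).
It fails at once if a bystander is moved more than 40 mm (distance of any of tin, jar_clips, wood_block, pliers, bearing, screwdriver, spanner from where it was at the start of the episode above 0.04 m).
It also fails if it takes over 72 s, if anything falls off the work surface, if the arm or the gripper's body presses on something with over 40 N, if the wrist force passes 120 N, or if a joint passes its speed limit or range.

## Working session

There is one attempt and no reset: what is moved stays moved. The work goes in short steps, Python scripts to look and compute and a tool call to move; the robot and the scene stay as the last step left them, time stands still between calls to the robot, and variables do not carry over. Pictures are saved under pics/ and viewed, at most 10 in all, crops included, and the job is handed in when it is done.

Besides the shell and the picture viewer there is one more tool, called as name(argument=value, ...), one argument or row to a line, values as JSON. send_rows: Moves the arm, as the interface text tells. Its arguments: {"type":"object","properties":{"series":{"type":"array"},"newtons":{"type":"number"}},"required":["series"]}

```bash
ls; mkdir -p pics; cat > h.py <<'E'
import numpy as np, cv2
from station import arm
def ray(cam,px,m=None):
    m=m or arm.camera_model(cam); R=np.array(m["R"]);t=np.array(m["t"])
    f=240/np.tan(np.radians(m["fov_y"])/2)
    d=np.array([px[0]-m["cx"],px[1]-m["cy"]])
    if cam=="wrist":
        r=np.hypot(*d);th=r/f
        v=np.array([*(d/max(r,1e-9)*np.sin(th)),np.cos(th)])
    else: v=np.array([*(d/f),1.])
    return -R.T@t, R.T@v/np.linalg.norm(v)
def atz(cam,px,z,m=None):
    o,d=ray(cam,px,m); return o+d*(z-o[2])/d[2]
def tri(rs):
    A=sum(np.eye(3)-np.outer(d,d) for o,d in rs); b=sum((np.eye(3)-np.outer(d,d))@o for o,d in rs)
    return np.linalg.solve(A,b)
def proj(cam,X):
    m=arm.camera_model(cam);f=240/np.tan(np.radians(m["fov_y"])/2)
    p=np.array(m["R"])@X+np.array(m["t"]); return np.array([m["cx"]+f*p[0]/p[2],m["cy"]+f*p[1]/p[2]])
def save(cam,name):
    im=np.array(arm.get_image(cam)); cv2.imwrite(f"pics/{name}.png",im[:,:,::-1]); return im
E
python3 - <<'E'
from h import *
s=arm.read_state();print(s)
a=save("top","top0");b=save("side","side0")
cv2.imwrite("pics/both.png",np.hstack([a,b])[:,:,::-1][:, :])
for c in("top","side"):
  m=arm.camera_model(c);R=np.array(m["R"]);print(c,m["fov_y"],-R.T@m["t"],R[2])
  for n in("bay_1","rack","plate_top","tray_floor"):
    print(c,n,[(np.round(d["location"]),round(d["conf"],2)) for d in arm.tip_of(c,n)[:4]])
E
```

```text
pics
{'clock': 0.0, 'qpos': array([68.18173542, 22.87462807,  2.57973242, 88.11403321, -1.07042789,
       69.15002847, -2.90603851]), 'qvel': array([-0.0619746 ,  0.043516  ,  0.01823278, -0.14447789,  0.02948084,
       -0.01689578,  0.0061699 ]), 'tau': array([-6.49277881e-04, -4.75119281e+01,  1.36449315e+00, -2.54216856e+01,
        1.16456006e-02,  9.53508541e-03,  4.78216634e-06]), 'ee_pos': array([ 0.18059973, -0.62374599,  0.23023384]), 'orientation': array([[ 9.60526550e-01,  2.78187447e-01, -7.01120623e-04],
       [ 2.78188289e-01, -9.60524736e-01,  1.87262456e-03],
       [-1.52503054e-04, -1.99374916e-03, -9.99998001e-01]]), 'contact_force': array([-0.0421024 , -0.06805683, -0.65767317]), 'ft_torque': array([ 0.01572954, -0.07283137,  0.01461509]), 'finger_force': 0.0, 'gripper_width': 0.08532081969334375}
top 48.93100091065731 [0.24803554 0.0211781  1.2990762 ] [ 0.22230794 -0.00235537 -0.97497366]
top bay_1 []
top rack [(array([460., 225.]), 0.68)]
top plate_top [(array([341., 255.]), 0.92)]
top tray_floor [(array([329., 189.]), 0.17)]
side 54.42724345958242 [ 0.46234818 -0.86911732  0.75816709] [ 0.04490537  0.79446618 -0.60564593]
side bay_1 [(array([343., 332.]), 0.82), (array([400., 268.]), 0.24)]
side rack []
side plate_top [(array([314., 255.]), 0.63)]
side tray_floor [(array([342., 193.]), 0.97)]
```

```bash
python3 -c "
import cv2;a=cv2.imread('pics/both.png');cv2.imwrite('pics/t.png',cv2.imread('pics/top0.png'))"
```

```text
(no output)
```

View pics/top0.png

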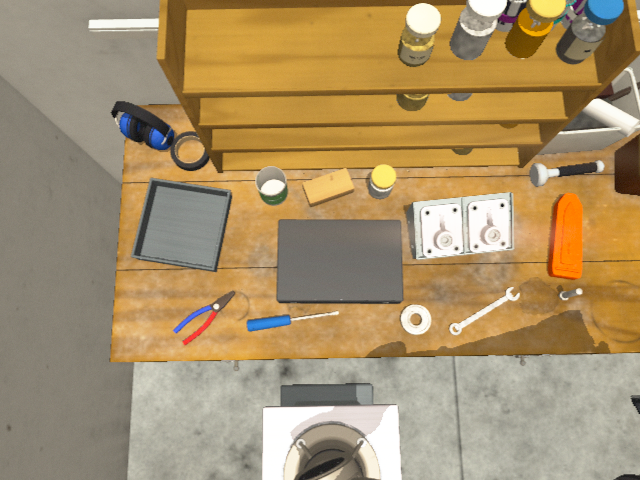

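View pics/side0.png

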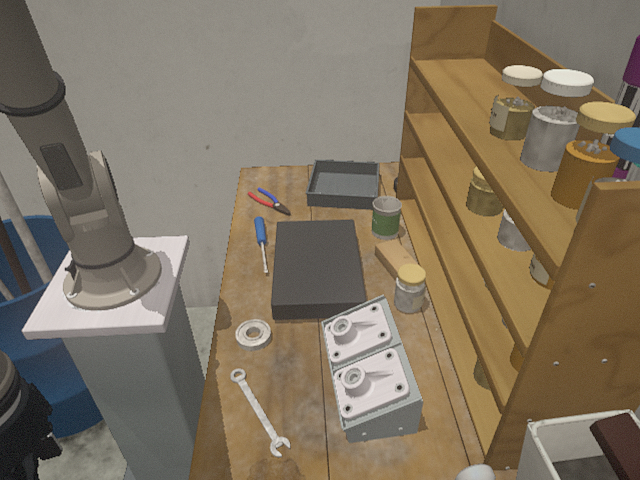

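The top view shows the tray on the left (183,225), the plate at (340,261) and the rack on the right with bosses near (445,240) and (491,235). In the side view the bosses are near (343,325) and (352,376). I'll zoom in for accuracy.

```bash
python3 - <<'E'
import cv2,numpy as np
a=cv2.imread('pics/top0.png')[185:270,405:525];b=cv2.imread('pics/side0.png')[295:445,310:430]
a=cv2.resize(a,None,fx=3.3,fy=3.3,interpolation=3);b=cv2.resize(b,None,fx=3.3,fy=3.3,interpolation=3)
c=np.zeros((max(len(a),len(b)),800,3),np.uint8);c[:len(a),:a.shape[1]]=a;c[:len(b),400:400+b.shape[1]]=b
cv2.imwrite('pics/z.png',c)
E
```

```text
(no output)
```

View pics/z.png

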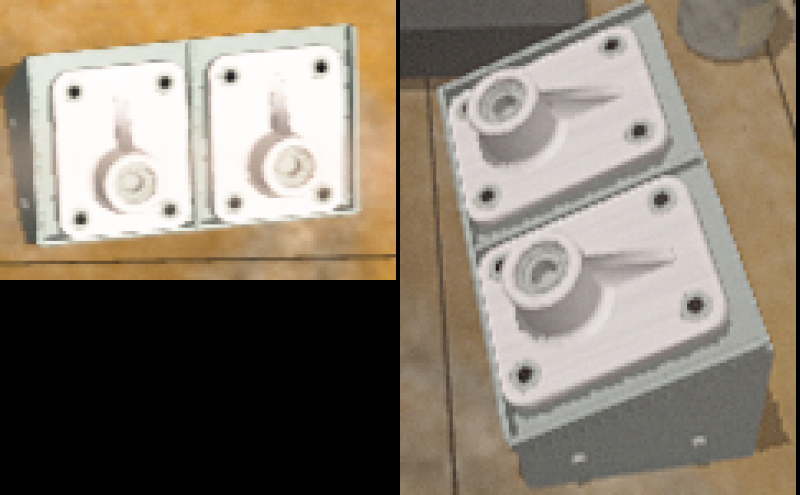

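```bash
python3 - <<'E'
from h import *
T=lambda x,y:(405+x/3.3-.35,185+y/3.3-.35); S=lambda x,y:(310+(x-400)/3.3-.35,295+y/3.3-.35)
P={'A':((131,181),(505,102)),'B':((292,168),(543,270)),'Aur':((74,92),(611,45)),'Auy':((165,82),(640,130)),'Al':((169,209),(487,195)),
'Bur':((230,76),(661,199)),'Buy':((321,67),(696,304)),'Bl':((323,193),(525,373))}
X={}
for k,(a,b) in P.items():
    ra=ray("top",T(*a));rb=ray("side",S(*b));x=tri([ra,rb]);X[k]=x
    res=np.linalg.norm(np.cross(x-ra[0],ra[1]));print(k,np.round(x,4),round(res*2e3,1),"mm")
print("A-B",np.linalg.norm(X['A']-X['B']))
for k in 'AB':
    u=X[k+'ur']-X[k+'uy'];s=X[k+'uy']-X[k+'l'];print(k,np.linalg.norm(u),np.linalg.norm(s),np.degrees(np.arctan2(-u[0],u[1])),np.degrees(np.arctan2(s[2],np.hypot(*s[:2]))),np.degrees(np.arctan2(s[1],s[0])))
d=X['A']-X['B'];print("yaw AB",np.degrees(np.arctan2(-d[0],d[1])))
for n,pts,z in(("plate",[(279,220),(401,221),(403,302),(277,301)],.06),("tray",[(150,180),(231,189),(216,270),(134,259)],.049)):
    q=np.array([atz("top",p,z) for p in pts]);print(n,np.round(q,3).tolist(),q.mean(0))
print("plate net",atz("top",(341,255),.06),atz("side",(314,255),.06),"tray side",atz("side",(342,193),.003))
E
```

```text
A [ 0.5262 -0.2762  0.0929] 1.4 mm
B [ 0.5342 -0.3912  0.0939] 3.1 mm
Aur [ 0.592  -0.2392  0.096 ] 1.9 mm
Auy [ 0.5983 -0.305   0.0964] 2.2 mm
Al [ 0.5132 -0.3116  0.0559] 1.5 mm
Bur [ 0.602  -0.3522  0.0958] 2.0 mm
Buy [ 0.6078 -0.418   0.0966] 2.7 mm
Bl [ 0.5231 -0.4249  0.0566] 1.7 mm
A-B 0.11524258048832772
A 0.06607711343154044 0.09446309797916479 5.525728190444932 25.364481617250664 4.457820209702995
B 0.06607182504961076 0.09386584579363923 4.976060078861294 25.231855032235313 4.6629436320521185
yaw AB 4.026702663026612
plate [[0.589, 0.114, 0.06], [0.581, -0.182, 0.06], [0.384, -0.177, 0.06], [0.392, 0.119, 0.06]] [ 0.48640902 -0.03138351  0.06      ]
tray [[0.701, 0.438, 0.049], [0.674, 0.235, 0.049], [0.47, 0.267, 0.049], [0.501, 0.465, 0.049]] [0.58641524 0.35105118 0.049     ]
plate net [ 0.49928119 -0.03417802  0.06      ] [ 0.48571043 -0.02487653  0.06      ] tray side [0.58563819 0.33311917 0.003     ]
```

Geometry agrees with the given sizes: hole spacing is 66 x 94 mm, the slope is 25.3°, the boss spacing is 115 mm, and the plate comes out at 296 x 197 mm. Next is a planner and the approach to bay_1.

```bash
cat >> h.py <<'E'
from scipy.spatial.transform import Rotation as Ro
def rack_R(tilt=25,yaw=4.8):
    return tool(yaw)@Ro.from_euler('y',-tilt,degrees=True).as_matrix()
def tool(yaw):  # x along frame x, y along frame -y, z down
    return Ro.from_euler('z',yaw,degrees=True).as_matrix()@np.diag([1,-1,-1.])
A=np.array([.5313,-.2766,.081]);B=np.array([.540,-.3906,.081])
C=np.array([.4864,-.0314,.06]);PY=-1.5; TR=np.array([.586,.351,.003]);TY=-7.6
def onplate(x,y,z): return C+Ro.from_euler('z',PY,degrees=True).apply([x,y,z])
def plan(Rt,p,turn_first=True):
    s=arm.read_state();R0=np.array(s["orientation"]);p0=s["ee_pos"]
    rv=np.degrees(Ro.from_matrix(R0.T@Rt).as_rotvec()); sh=1e3*(Rt if turn_first else R0).T@(p-p0)
    print("at",np.round(p0,4),"turn",np.round(rv,2),"n>=%.1f"%(np.linalg.norm(rv)/8.59),"shift",np.round(sh,1),"n>=%.1f"%(np.linalg.norm(sh)/50))
E
python3 - <<'E'
from h import *
R=rack_R();print(R)
plan(R,A-.07*R[:,2])
E
```

```text
[[ 0.90312924  0.08367784 -0.42113608]
 [ 0.07583788 -0.99649286 -0.03536378]
 [-0.42261826  0.         -0.90630779]]
at [ 0.1808 -0.6244  0.2313] turn [  2.48 -24.92  11.17] n>=3.2 shift [ 406.5 -317.2  -93.7] n>=10.5
```

```bash
sed -i "s/'y',-tilt/'y',tilt/" h.py; python3 - <<'E'
from h import *
R=rack_R();print(R)
plan(R,A-.07*R[:,2])
E
```

```text
[[ 0.90312924  0.08367784  0.42113608]
 [ 0.07583788 -0.99649286  0.03536378]
 [ 0.42261826  0.         -0.90630779]]
at [ 0.1808 -0.6244  0.2313] turn [-2.47 24.92 11.17] n>=3.2 shift [ 279.4 -317.2  226.1] n>=9.6
```

send_rows(
  series=[-0.62,6.23,2.79,0,0,0,1,-0.62,6.23,2.79,0,0,0,1,-0.62,6.23,2.79,0,0,0,1,-0.62,6.23,2.79,0,0,0,1],
  newtons=60,
)

```text
clock: 0.9
ee_pos: [0.1806, -0.6251, 0.2322]
orientation: [[0.902, 0.081, 0.425], [0.074, -0.997, 0.033], [0.426, 0.002, -0.905]]
contact_force: [-1.5, 0.2, -0.1]
gripper_width: 0.0856
finger_force: 0.0
```

send_rows(
  series=[0,0,0,23.3,-26.4,18.8,1,0,0,0,23.3,-26.4,18.8,1,0,0,0,23.3,-26.4,18.8,1,0,0,0,23.3,-26.4,18.8,1,0,0,0,23.3,-26.4,18.8,1,0,0,0,23.3,-26.4,18.8,1,0,0,0,23.3,-26.4,18.8,1,0,0,0,23.3,-26.4,18.8,1,0,0,0,23.3,-26.4,18.8,1,0,0,0,23.3,-26.4,18.8,1,0,0,0,23.3,-26.4,18.8,1,0,0,0,23.3,-26.4,18.8,1],
)

```text
clock: 2.1
ee_pos: [0.5027, -0.2785, 0.1452]
orientation: [[0.903, 0.083, 0.422], [0.076, -0.997, 0.035], [0.423, 0.001, -0.906]]
contact_force: [0.1, -1.3, -0.2]
gripper_width: 0.0855
finger_force: 0.0
```

```bash
python3 - <<'E'
from h import *
R=rack_R()
m=arm.camera_model("wrist"); im=save("wrist","w1")
for n in("bay_1",):
  for d in arm.tip_of("wrist",n)[:3]:
    o,v=ray("wrist",d["location"],m)
    t=(A-o)@v; print(n,d,"closest",o+v*t,"off(tool mm)",1e3*R.T@(o+v*t-A))
plan(R,A+.016*R[:,2]); print(arm.read_state()["contact_force"])
E
```

```text
at [ 0.505  -0.2728  0.1447] turn [-0.39 -0.02  0.52] n>=0.1 shift [-3.4  6.  84.7] n>=1.7
[ 0.33271365  0.51050072 -0.1862024 ]
```

View pics/w1.png

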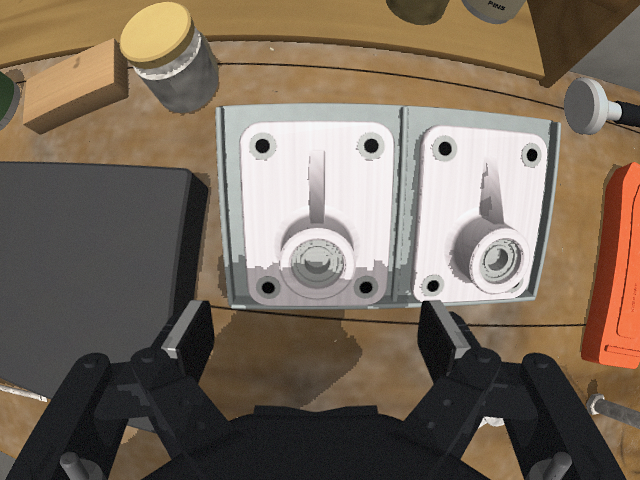

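The wrist view shows bay_1's boss top at (318,258) and its holes at (262,146), (371,146), (268,288) and (366,288). I'll fit the bracket position to these five points.

```bash
python3 - <<'E'
from h import *
from scipy.optimize import least_squares
m=arm.camera_model("wrist")
px=[(318,258),(262,146),(371,146),(268,288),(366,288)]
loc=np.array([[0,0,16.5],[65,33,-16.5],[65,-33,-16.5],[-29,33,-16.5],[-29,-33,-16.5]])/1e3
rs=[ray("wrist",p,m) for p in px]
def f(v):
    W=Ro.from_euler('z',v[3]).as_matrix()@Ro.from_euler('y',-25,degrees=True).as_matrix()
    return np.concatenate([np.cross(W@l+v[:3]-o,d) for l,(o,d) in zip(loc,rs)])*1e3
r=least_squares(f,[*A,.08]);print(r.x[:3],np.degrees(r.x[3]),np.sqrt(r.cost*2/10))
R=rack_R();P=r.x[:3]; print("shift to grasp");plan(R,P+.016*R[:,2])
E
```

```text
[ 0.53252582 -0.27034907  0.08268845] 5.619485157378779 1.4401853539656675
shift to grasp
at [ 0.505  -0.2728  0.1447] turn [-0.39 -0.02  0.52] n>=0.1 shift [-1.1 -0.2 83.9] n>=1.7
```

send_rows(
  series=[0,0,0,-1.5,3,20,1,0,0,0,-1.5,3,20,1,0,0,0,0,0,20,1,0,0,0,0,0,15,1,0,0,0,0,0,7,1,0,0,0,0,0,0,1,0,0,0,0,0,0,1],
)

```text
clock: 2.9
ee_pos: [0.5341, -0.2834, 0.07]
orientation: [[0.903, 0.083, 0.422], [0.076, -0.997, 0.034], [0.423, 0.001, -0.906]]
contact_force: [0.0, -0.0, 1.1]
gripper_width: 0.0854
finger_force: 0.0
```

send_rows(
  series=[0,0,0,0,0,0,0,0,0,0,0,0,0,0,0,0,0,0,0,0,0,0,0,0,0,0,0,0,0,0,0,0,0,0,0,0,0,0,0,0,0,0,0,0,0,0,0,0,0],
)

```text
clock: 3.6
ee_pos: [0.5335, -0.2817, 0.0698]
orientation: [[0.903, 0.085, 0.42], [0.076, -0.996, 0.037], [0.422, -0.001, -0.907]]
contact_force: [-5.0, 2.1, 7.1]
gripper_width: 0.0422
finger_force: 59.9
```

send_rows(
  series=[0,0,0,0,0,-8,0,0,0,0,0,0,-15,0,0,0,0,0,0,-25,0,0,0,0,0,0,-25,0,0,0,0,0,0,-20,0,0,0,0,0,0,0,0,0,0,0,0,0,0,0],
)

```text
clock: 4.3
ee_pos: [0.494, -0.2862, 0.1536]
orientation: [[0.903, 0.083, 0.421], [0.076, -0.997, 0.035], [0.422, 0.001, -0.907]]
contact_force: [0.3, 1.1, -7.2]
gripper_width: 0.0425
finger_force: 62.5
```

```bash
python3 - <<'E'
from h import *
s=arm.read_state();print(s["contact_force"],s["gripper_width"],s["ee_pos"],s["ft_torque"])
R=tool(PY)
P=onplate(-.018,.075,.0315)
plan(R,P+np.array([0,0,-.012+.08]))
save("side","s1")
E
```

```text
[ 0.30050346  1.09191861 -7.18586665] 0.04247922430265467 [ 0.49397067 -0.28617743  0.15361306] [-0.04520068  1.04591099  0.01272111]
at [ 0.494  -0.2862  0.1536] turn [ -1.34 -24.94   6.19] n>=3.0 shift [ -32.2 -329.5   -5.9] n>=6.6
```

View pics/s1.png

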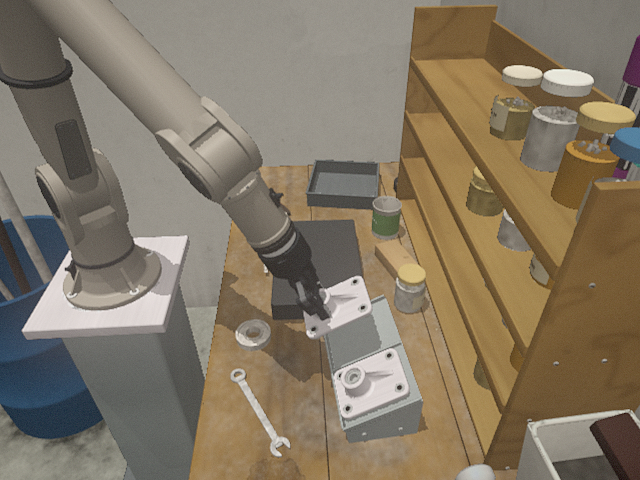

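send_rows(
  series=[-0.33,-6.23,1.55,0,0,0,0,-0.33,-6.23,1.55,0,0,0,0,-0.33,-6.23,1.55,0,0,0,0,-0.33,-6.23,1.55,0,0,0,0,0,0,0,0,0,0,0],
)

```text
clock: 4.85
ee_pos: [0.4992, -0.2834, 0.1523]
orientation: [[1.0, -0.019, 0.006], [-0.019, -1.0, 0.004], [0.006, -0.004, -1.0]]
contact_force: [1.5, 0.8, -5.2]
gripper_width: 0.0424
finger_force: 62.1
```

send_rows(
  series=[0,0,0,-1.6,-16,-0.6,0,0,0,0,-3.2,-33,-0.6,0,0,0,0,-3.2,-33,-0.6,0,0,0,0,-3.2,-33,-0.6,0,0,0,0,-3.2,-33,-0.6,0,0,0,0,-3.2,-33,-0.6,0,0,0,0,-3.2,-33,-0.6,0,0,0,0,-3.2,-33,-0.6,0,0,0,0,-3.2,-33,-0.6,0,0,0,0,-3.2,-33,-0.6,0,0,0,0,-1.6,-16,0,0,0,0,0,0,0,0,0],
)

```text
clock: 6.05
ee_pos: [0.4686, 0.047, 0.1595]
orientation: [[1.0, -0.02, 0.004], [-0.02, -1.0, 0.004], [0.004, -0.004, -1.0]]
contact_force: [0.1, -0.3, -5.7]
gripper_width: 0.0427
finger_force: 62.4
```

```bash
python3 - <<'E'
from h import *
R=tool(PY)
P=onplate(-.018,.075,.0315)
s=arm.read_state();print(s["contact_force"],s["gripper_width"],s["ft_torque"])
plan(R,P+np.array([0,0,-.012+.005]))
save("side","s2");
im=cv2.imread("pics/s2.png")[200:360,230:430];cv2.imwrite("pics/s2z.png",cv2.resize(im,None,fx=3.5,fy=3.5,interpolation=3))
E
```

```text
[ 0.07523275 -0.25021321 -5.71445741] 0.04272821093883045 [-0.01505039  0.10793319  0.03529226]
at [0.4686 0.047  0.1595] turn [-0.21 -0.22  0.37] n>=0.1 shift [ 1.9  2.9 75. ] n>=1.5
```

View pics/s2z.png

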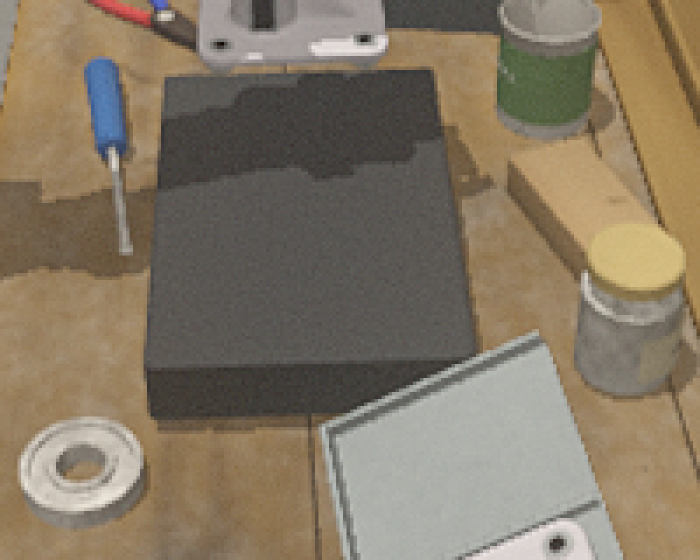

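Bracket A is held level above the far end of the plate. The plate outline agrees with what I measured, so I'm lowering it.

send_rows(
  series=[0,0,0,1,1.5,15,0,0,0,0,1,1.5,20,0,0,0,0,0,0,20,0,0,0,0,0,0,10,0,0,0,0,0,0,3,0,0,0,0,0,0,0,0,0,0,0,0,0,0,0],
)

```text
clock: 6.8
ee_pos: [0.474, 0.0407, 0.0928]
orientation: [[1.0, -0.025, 0.006], [-0.025, -1.0, 0.002], [0.006, -0.002, -1.0]]
contact_force: [-0.3, 0.2, -6.0]
gripper_width: 0.0428
finger_force: 62.4
```

send_rows(
  series=[0,0,0,0,0,2,0,0,0,0,0,0,2,0,0,0,0,0,0,0,0],
)

```text
clock: 7.1
ee_pos: [0.4732, 0.0408, 0.088]
orientation: [[1.0, -0.025, 0.004], [-0.025, -1.0, 0.001], [0.004, -0.001, -1.0]]
contact_force: [-0.5, -0.7, -5.2]
gripper_width: 0.0426
finger_force: 62.4
```

send_rows(
  series=[0,0,0,0,0,1,0,0,0,0,0,0,1,0,0,0,0,0,0,0,0],
)

```text
clock: 7.4
ee_pos: [0.4732, 0.0408, 0.0859]
orientation: [[1.0, -0.025, 0.004], [-0.025, -1.0, 0.001], [0.004, -0.001, -1.0]]
contact_force: [-0.1, -0.3, -5.3]
gripper_width: 0.0428
finger_force: 62.4
```

send_rows(
  series=[0,0,0,0,0,1.5,0,0,0,0,0,0,1,0,0,0,0,0,0,0,0],
)

```text
clock: 7.7
ee_pos: [0.4732, 0.0408, 0.0833]
orientation: [[1.0, -0.025, 0.004], [-0.025, -1.0, 0.001], [0.004, -0.001, -1.0]]
contact_force: [-0.4, -0.9, -5.3]
gripper_width: 0.0422
finger_force: 62.4
```

send_rows(
  series=[0,0,0,0,0,1,0,0,0,0,0,0,1,0,0,0,0,0,0,0,0],
)

```text
clock: 8.0
ee_pos: [0.4732, 0.0408, 0.0814]
orientation: [[1.0, -0.025, 0.004], [-0.025, -1.0, 0.001], [0.004, -0.001, -1.0]]
contact_force: [-1.5, -0.2, -5.0]
gripper_width: 0.0423
finger_force: 62.4
```

send_rows(
  series=[0,0,0,0,0,1,0,0,0,0,0,0,0,0],
)

```text
clock: 8.2
ee_pos: [0.4733, 0.0408, 0.0804]
orientation: [[1.0, -0.025, 0.004], [-0.025, -1.0, 0.001], [0.004, -0.002, -1.0]]
contact_force: [-0.2, -0.3, -5.5]
gripper_width: 0.0422
finger_force: 62.4
```

send_rows(
  series=[0,0,0,0,0,1,0,0,0,0,0,0,0,0],
)

```text
clock: 8.4
ee_pos: [0.4732, 0.0408, 0.0794]
orientation: [[1.0, -0.025, 0.004], [-0.025, -1.0, 0.001], [0.004, -0.001, -1.0]]
contact_force: [-0.8, 0.5, -5.4]
gripper_width: 0.0426
finger_force: 62.4
```

send_rows(
  series=[0,0,0,0,0,1,0,0,0,0,0,0,0,0],
)

```text
clock: 8.6
ee_pos: [0.4733, 0.0408, 0.0784]
orientation: [[1.0, -0.025, 0.004], [-0.025, -1.0, 0.001], [0.004, -0.001, -1.0]]
contact_force: [0.6, -0.3, -6.1]
gripper_width: 0.0426
finger_force: 62.4
```

send_rows(
  series=[0,0,0,0,0,1,0,0,0,0,0,0,0,0],
)

```text
clock: 8.8
ee_pos: [0.4735, 0.0409, 0.0778]
orientation: [[1.0, -0.025, 0.005], [-0.025, -1.0, 0.001], [0.005, -0.001, -1.0]]
contact_force: [-1.0, -0.4, -1.9]
gripper_width: 0.0423
finger_force: 63.0
```

send_rows(
  series=[0,0,0,0,0,1,0,0,0,0,0,0,0,0],
)

```text
clock: 9.0
ee_pos: [0.4736, 0.0408, 0.0778]
orientation: [[1.0, -0.025, 0.004], [-0.025, -1.0, 0.001], [0.004, -0.001, -1.0]]
contact_force: [-3.5, -0.8, 8.1]
gripper_width: 0.0426
finger_force: 63.9
```

send_rows(
  series=[0,0,0,0,0,0,0.55,0,0,0,0,0,0,0.8,0,0,0,0,0,0,0.8,0,0,0,0,0,0,0.8,0,0,0,0,0,0,0.8],
)

```text
clock: 9.5
ee_pos: [0.4735, 0.0408, 0.0765]
orientation: [[1.0, -0.025, 0.005], [-0.025, -1.0, 0.001], [0.005, -0.002, -1.0]]
contact_force: [0.3, 0.0, -0.1]
gripper_width: 0.0682
finger_force: 0.0
```

send_rows(
  series=[0,0,0,0,0,-5,0.8,0,0,0,0,0,-15,0.8,0,0,0,0,0,-20,0.5,0,0,0,0,0,-20,0,0,0,0,0,0,0,0,0,0,0,0,0,0,0,0,0,0,0,0,0,0,0,0,0,0,0,0,0],
)

```text
clock: 10.3
ee_pos: [0.4723, 0.0406, 0.1356]
orientation: [[1.0, -0.025, 0.002], [-0.025, -1.0, 0.001], [0.002, -0.001, -1.0]]
contact_force: [-0.0, -0.2, 1.1]
gripper_width: 0.0001
finger_force: 0.0
```

```bash
python3 - <<'E'
from h import *
s=arm.read_state();print(s["contact_force"],s["gripper_width"])
m=arm.camera_model("wrist");save("wrist","w2");a=save("top","t2")
p=arm.read_state()["ee_pos"];print(p)
c=a[200:320,260:420];w=cv2.imread("pics/w2.png")
o=np.zeros((480,800,3),np.uint8);o[:,:480]=w[:,80:560];o[:240,480:]=cv2.resize(c,(320,240),interpolation=3)[:,:,::-1]
cv2.imwrite("pics/c2.png",o)
E
```

```text
[-1.10183849e-03 -1.87817767e-01  1.11313316e+00] 6.852701388495882e-05
[0.47258699 0.04069911 0.13580206]
```

View pics/c2.png

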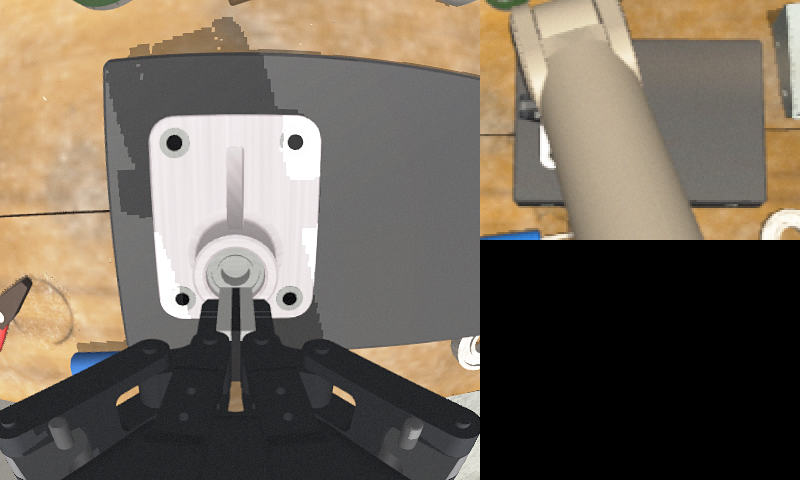

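Bracket A stands flat on the plate. In full wrist pixels its holes are at (254,143), (375,142), (262,299) and (369,298), with the boss top at (315,268). I'll fit its pose from these.

```bash
cat >> h.py <<'E'
from scipy.optimize import least_squares
LOC=np.array([[0,0,16.5],[65,33,-16.5],[65,-33,-16.5],[-29,33,-16.5],[-29,-33,-16.5]])/1e3
def fit(px,x0,yaw0,m):
    rs=[ray("wrist",p,m) for p in px]
    f=lambda v:np.concatenate([np.cross(Ro.from_euler('z',v[3]).apply(l)+v[:3]-o,d) for l,(o,d) in zip(LOC,rs)])*1e3
    r=least_squares(f,[*x0,np.radians(yaw0)]);return r.x[:3],np.degrees(r.x[3]),np.sqrt(r.cost*2/10)
E
python3 - <<'E'
from h import *
m=arm.camera_model("wrist")
P,y,e=fit([(315,268),(254,143),(375,142),(262,299),(369,298)],[.473,.041,.0915],-1.5,m);print(P,y,e)
R=np.array(arm.read_state()["orientation"])
for n,(a,b) in dict(FL=(69,37),FR=(69,-37),NR=(-33,-37),NL=(-33,37)).items():
    X=P+Ro.from_euler('z',y,degrees=True).apply([a,b,-.0165*1e3] if 0 else np.array([a,b,-16.5])/1e3)
    print(n,np.round(X,4));plan(R,X)
E
```

```text
[0.47473705 0.04169211 0.09049237] -1.030489468022399 1.3360398755180267
FL [0.5444 0.0774 0.074 ]
at [0.4726 0.0407 0.1358] turn [0. 0. 0.] n>=0.0 shift [ 70.7 -38.4  62.1] n>=2.0
FR [0.5431 0.0035 0.074 ]
at [0.4726 0.0407 0.1358] turn [0. 0. 0.] n>=0.0 shift [71.2 35.6 62. ] n>=2.0
NR [0.4411 0.0053 0.074 ]
at [0.4726 0.0407 0.1358] turn [0. 0. 0.] n>=0.0 shift [-30.8  36.3  61.7] n>=1.6
NL [0.4424 0.0793 0.074 ]
at [0.4726 0.0407 0.1358] turn [0. 0. 0.] n>=0.0 shift [-31.3 -37.7  61.8] n>=1.6
```

send_rows(
  series=[0,0,0,35,-19,10,0,0,0,0,35.7,-19.4,15,0,0,0,0,0,0,20,0,0,0,0,0,0,10,0,0,0,0,0,0,3,0,0,0,0,0,0,0,0],
)

```text
clock: 11.0
ee_pos: [0.544, 0.0768, 0.0785]
orientation: [[1.0, -0.025, 0.003], [-0.025, -1.0, 0.001], [0.003, -0.001, -1.0]]
contact_force: [0.4, -0.5, -0.3]
gripper_width: 0.0003
finger_force: 0.0
```

send_rows(
  series=[0,0,0,0,0,1.5,0,0,0,0,0,0,1,0,0,0,0,0,0,0,0],
)

```text
clock: 11.3
ee_pos: [0.5451, 0.0773, 0.077]
orientation: [[1.0, -0.025, 0.005], [-0.025, -1.0, 0.001], [0.005, -0.001, -1.0]]
contact_force: [-0.7, -1.0, 0.2]
gripper_width: -0.0
finger_force: 0.0
```

send_rows(
  series=[0,0,0,0,0,1,0,0,0,0,0,0,0,0],
)

```text
clock: 11.5
ee_pos: [0.545, 0.0774, 0.0755]
orientation: [[1.0, -0.025, 0.005], [-0.025, -1.0, 0.001], [0.005, -0.001, -1.0]]
contact_force: [-0.3, -0.2, -0.3]
gripper_width: -0.0002
finger_force: 0.0
```

send_rows(
  series=[0,0,0,0,0,1,0,0,0,0,0,0,0,0],
)

```text
clock: 11.7
ee_pos: [0.5452, 0.0776, 0.0746]
orientation: [[1.0, -0.025, 0.005], [-0.025, -1.0, 0.002], [0.005, -0.002, -1.0]]
contact_force: [-1.0, 1.1, -0.2]
gripper_width: -0.0003
finger_force: 0.7
```

send_rows(
  series=[0,0,0,0,0,1,0,0,0,0,0,0,0,0],
)

```text
clock: 11.9
ee_pos: [0.5454, 0.0778, 0.0735]
orientation: [[1.0, -0.024, 0.005], [-0.024, -1.0, 0.002], [0.005, -0.002, -1.0]]
contact_force: [0.3, 0.9, 1.4]
gripper_width: -0.0002
finger_force: 0.8
```

send_rows(
  series=[0,0,0,0,0,0.5,0,0,0,0,0,0,0,0],
)

```text
clock: 12.1
ee_pos: [0.5454, 0.0779, 0.0731]
orientation: [[1.0, -0.024, 0.005], [-0.024, -1.0, 0.002], [0.005, -0.002, -1.0]]
contact_force: [1.0, 1.0, 1.8]
gripper_width: 0.0002
finger_force: 0.9
```

send_rows(
  series=[0,0,0,0,0,1,0,0,0,0,0,0,0,0],
)

```text
clock: 12.3
ee_pos: [0.5454, 0.0778, 0.0721]
orientation: [[1.0, -0.025, 0.005], [-0.025, -1.0, 0.002], [0.005, -0.002, -1.0]]
contact_force: [0.1, 0.8, 2.0]
gripper_width: -0.0
finger_force: 1.3
```

send_rows(
  series=[0,0,0,0,0,0.7,0,0,0,0,0,0,0,0,0,0,0,0,0,0,0],
)

```text
clock: 12.6
ee_pos: [0.5455, 0.0779, 0.0719]
orientation: [[1.0, -0.024, 0.005], [-0.024, -1.0, 0.002], [0.005, -0.002, -1.0]]
contact_force: [0.2, 1.8, 6.4]
gripper_width: 0.0001
finger_force: 3.0
```

The corner sank from 0.075 to 0.072 at 1–2 N, then went stiff at 6 N. Bracket A is the one with the short foot. I'm releasing it gently and regrasping.

send_rows(
  series=[0,0,0,0,0,-1,0,0,0,0,0,0,-1,0,0,0,0,0,0,-1,0,0,0,0,0,0,-1,0,0,0,0,0,0,-6,0,0,0,0,0,0,-25,0,0,0,0,0,0,-35,0,0,0,0,-35.5,19.4,0,1,0,0,0,-35.6,19.4,0,1,0,0,0,0,0,0,1,0,0,0,0,0,0,1],
)

```text
clock: 13.7
ee_pos: [0.4717, 0.0395, 0.1408]
orientation: [[1.0, -0.026, 0.004], [-0.026, -1.0, 0.001], [0.004, -0.001, -1.0]]
contact_force: [-0.1, -0.0, 1.0]
gripper_width: 0.0576
finger_force: 0.0
```

```bash
python3 - <<'E'
from h import *
s=arm.read_state();print(s["contact_force"],s["gripper_width"],s["ee_pos"])
m=arm.camera_model("wrist");save("wrist","w3")
plan(tool(PY),np.array([.4735,.0408,.0785]))
E
```

```text
[-0.1366915  -0.03886847  0.98587529] 0.057645190475791266 [0.47171486 0.03949854 0.14083722]
at [0.4729 0.0403 0.1411] turn [-0.09 -0.28  0.07] n>=0.0 shift [ 0.6 -0.5 62.6] n>=1.3
```

View pics/w3.png

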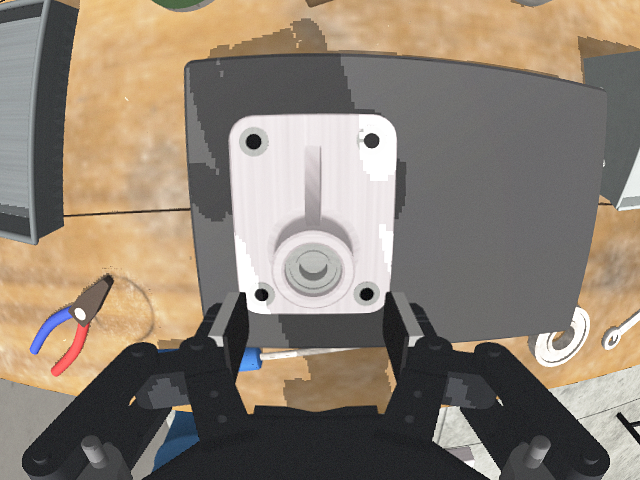

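The bracket hasn't moved; the boss top is at (313,266).

send_rows(
  series=[0,0,0,0.6,-0.5,20,1,0,0,0,0,0,25,1,0,0,0,0,0,12,1,0,0,0,0,0,5,1,0,0,0,0,0,0,0,0,0,0,0,0,0,0,0,0,0,0,0,0,0,0,0,0,0,0,0,0,0,0,0,0,0,0,0,0,0,0,0,0,0,0],
)

```text
clock: 14.75
ee_pos: [0.4746, 0.041, 0.08]
orientation: [[1.0, -0.025, 0.007], [-0.025, -1.0, 0.001], [0.007, -0.001, -1.0]]
contact_force: [-1.4, -0.9, 5.5]
gripper_width: 0.0424
finger_force: 60.8
```

send_rows(
  series=[0,0,0,0,0,-5,0,0,0,0,0,0,-15,0,0,0,0,0,0,-25,0,0,0,0,0,0,-30,0,0,0,0,0,0,-10,0,0,0,0,0,0,0,0],
)

```text
clock: 15.35
ee_pos: [0.4737, 0.0408, 0.1645]
orientation: [[1.0, -0.025, 0.007], [-0.025, -1.0, 0.001], [0.006, -0.002, -1.0]]
contact_force: [0.1, 0.7, -6.1]
gripper_width: 0.0422
finger_force: 61.9
```

```bash
python3 - <<'E'
from h import *
s=arm.read_state();print(s["contact_force"],s["gripper_width"])
R=tool(TY); T=TR+Ro.from_euler('z',TY,degrees=True).apply([-.018,0,0])
T[2]=s["ee_pos"][2]; plan(R,T)
E
```

```text
[ 0.14547901  0.7435767  -6.09143501] 0.042210811766779606
at [0.4737 0.0408 0.1645] turn [-0.11 -0.37  6.17] n>=0.7 shift [  52.3 -322.3    0. ] n>=6.5
```

send_rows(
  series=[0,0,6.17,0,0,0,0,0,0,0,3,-18,0,0,0,0,0,5.5,-34,0,0,0,0,0,5.5,-34,0,0,0,0,0,5.5,-34,0,0,0,0,0,5.5,-34,0,0,0,0,0,5.5,-34,0,0,0,0,0,5.5,-34,0,0,0,0,0,5.5,-34,0,0,0,0,0,5.5,-34,0,0,0,0,0,5.5,-32,0,0,0,0,0,0,0,0,0],
)

```text
clock: 16.55
ee_pos: [0.5654, 0.3593, 0.1616]
orientation: [[0.992, -0.126, 0.0], [-0.126, -0.992, 0.006], [-0.0, -0.006, -1.0]]
contact_force: [-1.3, -0.0, -4.7]
gripper_width: 0.0425
finger_force: 62.6
```

```bash
python3 - <<'E'
from h import *
R=tool(TY); T=TR+Ro.from_euler('z',TY,degrees=True).apply([-.018,0,0])
T[2]=.03; plan(R,T)
im=save("side","s4")[140:300,280:440];cv2.imwrite("pics/s4z.png",cv2.resize(im,None,fx=3.5,fy=3.5,interpolation=3)[:,:,::-1])
E
```

```text
at [0.5654 0.3593 0.1616] turn [-0.32  0.03  0.38] n>=0.1 shift [  3.5   5.5 131.6] n>=2.6
```

View pics/s4z.png

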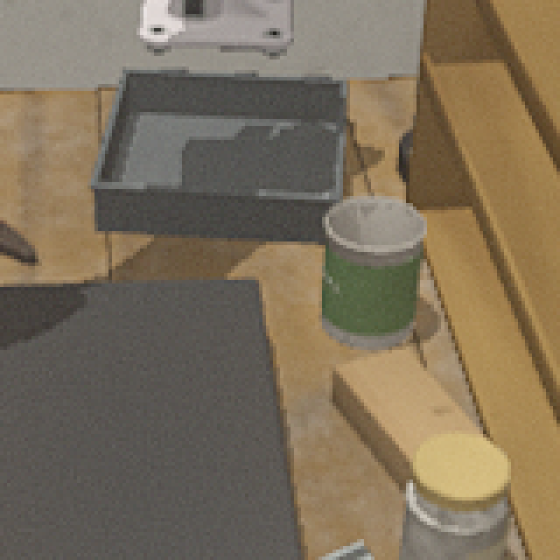

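Bracket A is above the tray and level, so I'm lowering it.

send_rows(
  series=[0,0,0,1.5,2,20,0,0,0,0,1,1.5,30,0,0,0,0,0,0,30,0,0,0,0,0,0,25,0,0,0,0,0,0,18,0,0,0,0,0,0,6,0,0,0,0,0,0,2,0,0,0,0,0,0,0,0],
)

```text
clock: 17.4
ee_pos: [0.5709, 0.3498, 0.0344]
orientation: [[0.991, -0.132, 0.006], [-0.132, -0.991, 0.002], [0.005, -0.003, -1.0]]
contact_force: [0.3, 0.1, -5.3]
gripper_width: 0.0422
finger_force: 62.7
```

send_rows(
  series=[0,0,0,0,0,2,0,0,0,0,0,0,2,0,0,0,0,0,0,0,0],
)

```text
clock: 17.7
ee_pos: [0.5705, 0.3495, 0.0301]
orientation: [[0.991, -0.132, 0.005], [-0.132, -0.991, 0.002], [0.005, -0.002, -1.0]]
contact_force: [0.1, 0.6, -5.0]
gripper_width: 0.0425
finger_force: 62.7
```

send_rows(
  series=[0,0,0,0,0,2,0,0,0,0,0,0,0,0],
)

```text
clock: 17.9
ee_pos: [0.5702, 0.3494, 0.0275]
orientation: [[0.991, -0.132, 0.004], [-0.132, -0.991, 0.001], [0.004, -0.002, -1.0]]
contact_force: [-0.3, -0.9, -5.1]
gripper_width: 0.0423
finger_force: 62.7
```

send_rows(
  series=[0,0,0,0,0,2,0,0,0,0,0,0,2,0,0,0,0,0,0,0,0],
)

```text
clock: 18.2
ee_pos: [0.5703, 0.3494, 0.0234]
orientation: [[0.991, -0.132, 0.004], [-0.132, -0.991, 0.001], [0.004, -0.002, -1.0]]
contact_force: [-0.2, 0.0, -5.5]
gripper_width: 0.0426
finger_force: 62.7
```

send_rows(
  series=[0,0,0,0,0,1,0,0,0,0,0,0,0,0],
)

```text
clock: 18.4
ee_pos: [0.5704, 0.3495, 0.0232]
orientation: [[0.991, -0.132, 0.005], [-0.132, -0.991, 0.001], [0.004, -0.002, -1.0]]
contact_force: [-1.1, -0.6, -1.6]
gripper_width: 0.0422
finger_force: 63.3
```

send_rows(
  series=[0,0,0,0,0,0,0.55,0,0,0,0,0,0,0.8,0,0,0,0,0,0,0.8,0,0,0,0,0,0,0.8,0,0,0,0,0,-5,0.8,0,0,0,0,0,-20,0.8,0,0,0,0,0,-40,1,0,0,0,0,0,-40,1,0,0,0,0,0,-40,1,0,0,0,0,0,-20,1,0,0,0,0,0,0,1],
)

```text
clock: 19.5
ee_pos: [0.5716, 0.351, 0.1926]
orientation: [[0.991, -0.132, 0.012], [-0.132, -0.991, 0.006], [0.011, -0.008, -1.0]]
contact_force: [0.9, 0.3, -0.3]
gripper_width: 0.0855
finger_force: 0.0
```

```bash
python3 - <<'E'
from h import *
R=rack_R();T=B-.07*R[:,2]
plan(R,T+[0,0,.04],False)
print([ (d["location"],d["conf"]) for d in arm.look_for("side","bay_1")])
E
```

```text
at [0.5716 0.351  0.1926] turn [  2.34  24.25 -12.27] n>=3.2 shift [ 37.7 745.7   3. ] n>=14.9
[([371.5, 355.9], 0.71), ([386.8, 218.1], 0.35)]
```

send_rows(
  series=[0,0,0,1.9,20,0,1,0,0,0,1.9,38,0,1,0,0,0,1.9,38,0,1,0,0,0,1.9,38,0,1,0,0,0,1.9,38,0,1,0,0,0,1.9,38,0,1,0,0,0,1.9,38,0,1,0,0,0,1.9,38,0,1,0,0,0,1.9,38,0,1,0,0,0,1.9,38,0,1,0,0,0,1.9,38,0,1],
)

```text
clock: 20.65
ee_pos: [0.5349, -0.0533, 0.1851]
orientation: [[0.991, -0.134, 0.0], [-0.134, -0.991, 0.001], [0.0, -0.001, -1.0]]
contact_force: [0.8, 0.1, 1.0]
gripper_width: 0.0853
finger_force: 0.0
```

send_rows(
  series=[0,0,0,1.9,38,0,1,0,0,0,1.9,38,0,1,0,0,0,1.9,38,0,1,0,0,0,1.9,38,0,1,0,0,0,1.9,38,0,1,0,0,0,1.9,38,0,1,0,0,0,1.9,38,0,1,0,0,0,1.9,38,0,1,0,0,0,1.9,38,0,1],
)

```text
clock: 21.55
ee_pos: [0.5061, -0.3932, 0.1842]
orientation: [[0.991, -0.134, 0.0], [-0.134, -0.991, 0.003], [-0.0, -0.003, -1.0]]
contact_force: [0.4, 0.3, 1.0]
gripper_width: 0.0855
finger_force: 0.0
```

send_rows(
  series=[0.58,6.06,-3.07,0,0,0,1,0.58,6.06,-3.07,0,0,0,1,0.58,6.06,-3.07,0,0,0,1,0.58,6.06,-3.07,0,0,0,1,0,0,0,0,0,0,1,0,0,0,0,0,0,1],
)

```text
clock: 22.15
ee_pos: [0.5072, -0.3919, 0.1849]
orientation: [[0.908, 0.08, 0.411], [0.074, -0.997, 0.031], [0.412, 0.002, -0.911]]
contact_force: [0.5, -0.7, -0.3]
gripper_width: 0.0853
finger_force: 0.0
```

```bash
python3 - <<'E'
from h import *
R=rack_R()
plan(R,B+.012*R[:,2])
E
```

```text
at [ 0.5072 -0.3919  0.1849] turn [ 0.19  0.65 -0.15] n>=0.1 shift [-14.2   1.5 120. ] n>=2.4
```

send_rows(
  series=[0.2,0.65,-0.15,-7,0.8,0,1,0,0,0,-7,0.7,30,1,0,0,0,0,0,35,1,0,0,0,0,0,30,1,0,0,0,0,0,18,1,0,0,0,0,0,7,1,0,0,0,0,0,0,1,0,0,0,0,0,0,1],
)

```text
clock: 22.95
ee_pos: [0.5487, -0.3898, 0.0729]
orientation: [[0.901, 0.088, 0.425], [0.081, -0.996, 0.035], [0.426, 0.003, -0.905]]
contact_force: [0.2, 0.1, -0.0]
gripper_width: 0.0854
finger_force: 0.0
```

send_rows(
  series=[0,0,0,0,0,0,0,0,0,0,0,0,0,0,0,0,0,0,0,0,0,0,0,0,0,0,0,0,0,0,0,0,0,0,0,0,0,0,0,0,0,0,0,0,0,0,0,0,0],
)

```text
clock: 23.65
ee_pos: [0.5476, -0.3903, 0.073]
orientation: [[0.901, 0.087, 0.425], [0.08, -0.996, 0.034], [0.426, 0.003, -0.905]]
contact_force: [-3.2, 1.1, 6.1]
gripper_width: 0.0426
finger_force: 60.4
```

send_rows(
  series=[0,0,0,0,0,-8,0,0,0,0,0,0,-15,0,0,0,0,0,0,-25,0,0,0,0,0,0,-25,0,0,0,0,0,0,-20,0,0,0,0,0,0,0,0,0,0,0,0,0,0,0],
)

```text
clock: 24.35
ee_pos: [0.5077, -0.3929, 0.1561]
orientation: [[0.901, 0.088, 0.424], [0.08, -0.996, 0.035], [0.426, 0.003, -0.905]]
contact_force: [0.2, -0.0, -3.9]
gripper_width: 0.0423
finger_force: 61.5
```

```bash
python3 - <<'E'
from h import *
P=onplate(-.018,0,.0315)
plan(tool(PY),P+np.array([0,0,.07]))
E
```

```text
at [ 0.5077 -0.3929  0.1561] turn [ -1.28 -25.16   6.45] n>=3.0 shift [ -48.8 -360.9   -5.4] n>=7.3
```

send_rows(
  series=[-0.32,-6.29,1.61,0,0,0,0,-0.32,-6.29,1.61,0,0,0,0,-0.32,-6.29,1.61,0,0,0,0,-0.32,-6.29,1.61,0,0,0,0,0,0,0,0,0,0,0],
)

```text
clock: 24.85
ee_pos: [0.5133, -0.3892, 0.1543]
orientation: [[1.0, -0.018, 0.002], [-0.018, -1.0, 0.003], [0.002, -0.003, -1.0]]
contact_force: [1.6, 0.2, -3.7]
gripper_width: 0.042
finger_force: 61.7
```

send_rows(
  series=[0,0,0,-2.4,-18,-0.5,0,0,0,0,-4.6,-34,-0.5,0,0,0,0,-4.6,-34,-0.5,0,0,0,0,-4.6,-34,-0.5,0,0,0,0,-4.6,-34,-0.5,0,0,0,0,-4.6,-34,-0.5,0,0,0,0,-4.6,-34,-0.5,0,0,0,0,-4.6,-34,-0.5,0,0,0,0,-4.6,-34,-0.5,0,0,0,0,-4.6,-34,-0.5,0,0,0,0,-4.6,-34,0,0,0,0,0,0,0,0,0],
)

```text
clock: 26.05
ee_pos: [0.4674, -0.0283, 0.1603]
orientation: [[1.0, -0.018, 0.0], [-0.018, -1.0, 0.005], [0.0, -0.005, -1.0]]
contact_force: [0.0, -0.4, -3.6]
gripper_width: 0.0425
finger_force: 62.1
```

```bash
python3 - <<'E'
from h import *
s=arm.read_state();print(s["contact_force"],s["gripper_width"],s["ft_torque"])
plan(tool(PY),onplate(-.018,0,.0315)+np.array([0,0,-.006]))
E
```

```text
[ 0.01807213 -0.39037325 -3.56381265] 0.04246132798228378 [-0.07892067  0.03749895 -0.00336314]
at [ 0.4674 -0.0283  0.1603] turn [-0.26  0.    0.48] n>=0.1 shift [ 1.1  2.6 74.8] n>=1.5
```

send_rows(
  series=[0,0,0,1,1.5,15,0,0,0,0,0,1,20,0,0,0,0,0,0,20,0,0,0,0,0,0,10,0,0,0,0,0,0,5,0,0,0,0,0,0,2,0,0,0,0,0,0,0,0],
)

```text
clock: 26.75
ee_pos: [0.4705, -0.0364, 0.0895]
orientation: [[1.0, -0.026, 0.001], [-0.026, -1.0, 0.001], [0.001, -0.001, -1.0]]
contact_force: [0.5, -0.5, -3.8]
gripper_width: 0.0426
finger_force: 62.1
```

send_rows(
  series=[0,0,0,0,0,1.5,0,0,0,0,0,0,1.5,0,0,0,0,0,0,0,0],
)

```text
clock: 27.05
ee_pos: [0.4703, -0.0363, 0.0863]
orientation: [[1.0, -0.026, 0.001], [-0.026, -1.0, 0.0], [0.001, -0.0, -1.0]]
contact_force: [-0.2, -0.7, -3.7]
gripper_width: 0.0422
finger_force: 62.1
```

send_rows(
  series=[0,0,0,0,0,1,0,0,0,0,0,0,1,0,0,0,0,0,0,0,0],
)

```text
clock: 27.35
ee_pos: [0.47, -0.0363, 0.084]
orientation: [[1.0, -0.026, 0.0], [-0.026, -1.0, 0.0], [0.0, -0.0, -1.0]]
contact_force: [-0.0, -0.0, -3.4]
gripper_width: 0.0422
finger_force: 62.1
```

send_rows(
  series=[0,0,0,0,0,1,0,0,0,0,0,0,1,0,0,0,0,0,0,0,0],
)

```text
clock: 27.65
ee_pos: [0.47, -0.0364, 0.082]
orientation: [[1.0, -0.026, 0.0], [-0.026, -1.0, 0.0], [0.0, -0.0, -1.0]]
contact_force: [-0.5, 0.0, -3.6]
gripper_width: 0.0427
finger_force: 62.1
```

send_rows(
  series=[0,0,0,0,0,1,0,0,0,0,0,0,0,0],
)

```text
clock: 27.85
ee_pos: [0.47, -0.0363, 0.081]
orientation: [[1.0, -0.026, 0.0], [-0.026, -1.0, 0.0], [0.0, -0.0, -1.0]]
contact_force: [0.4, 0.1, -3.7]
gripper_width: 0.0425
finger_force: 62.1
```

send_rows(
  series=[0,0,0,0,0,1,0,0,0,0,0,0,0,0],
)

```text
clock: 28.05
ee_pos: [0.47, -0.0363, 0.08]
orientation: [[1.0, -0.026, 0.0], [-0.026, -1.0, 0.0], [0.0, -0.0, -1.0]]
contact_force: [0.2, -0.4, -4.0]
gripper_width: 0.0428
finger_force: 62.1
```

send_rows(
  series=[0,0,0,0,0,1,0,0,0,0,0,0,0,0],
)

```text
clock: 28.25
ee_pos: [0.4702, -0.0363, 0.0791]
orientation: [[1.0, -0.026, 0.001], [-0.026, -1.0, 0.0], [0.001, -0.0, -1.0]]
contact_force: [-0.5, 0.3, -4.4]
gripper_width: 0.0426
finger_force: 62.1
```

send_rows(
  series=[0,0,0,0,0,0.7,0,0,0,0,0,0,0,0],
)

```text
clock: 28.45
ee_pos: [0.4702, -0.0363, 0.0787]
orientation: [[1.0, -0.026, 0.001], [-0.026, -1.0, 0.0], [0.001, -0.0, -1.0]]
contact_force: [-1.4, 0.4, -0.3]
gripper_width: 0.0423
finger_force: 62.5
```

send_rows(
  series=[0,0,0,0,0,0.6,0,0,0,0,0,0,0,0.55,0,0,0,0,0,0,0.8,0,0,0,0,0,0,0.8,0,0,0,0,0,0,0.8,0,0,0,0,0,-5,0.8,0,0,0,0,0,-15,0.8,0,0,0,0,0,-30,0.8,0,0,0,0,0,-40,0.8,0,0,0,0,0,-40,0.8,0,0,0,0,0,-20,0.8],
)

```text
clock: 29.55
ee_pos: [0.4718, -0.0363, 0.2319]
orientation: [[1.0, -0.026, 0.006], [-0.026, -1.0, -0.0], [0.006, 0.0, -1.0]]
contact_force: [0.8, 0.7, -0.1]
gripper_width: 0.0682
finger_force: 0.0
```

send_rows(
  series=[0,0,0,-5,20,0,0.8,0,0,0,-10,35,0,0.8,0,0,0,-10,35,0,0.8,0,0,0,-10,35,0,0.8,0,0,0,-10,35,0,0.8,0,0,0,-10,35,0,0.8,0,0,0,-10,35,0,0.8,0,0,0,-10,35,0,0.8,0,0,0,0,15,0,0.8,0,0,0,0,0,0,0.8,0,0,0,0,0,0,0.8],
)

```text
clock: 30.65
ee_pos: [0.3886, -0.3129, 0.2277]
orientation: [[1.0, -0.024, 0.001], [-0.024, -1.0, 0.002], [0.001, -0.002, -1.0]]
contact_force: [1.0, 0.8, 0.8]
gripper_width: 0.0683
finger_force: 0.0
```

```bash
python3 - <<'E'
from h import *
s=arm.read_state();print(s["contact_force"],s["gripper_width"],s["ee_pos"])
a=save("top","t5")[160:350,115:435];b=save("side","s5")[140:360,220:440]
o=np.zeros((600,800,3),np.uint8);o[:260,:440]=cv2.resize(a,(440,260),interpolation=3);o[260:600,440:780]=cv2.resize(b,(340,340),interpolation=3)
cv2.imwrite("pics/end.png",o[:,:,::-1])
E
```

```text
[0.96712593 0.84757003 0.83564434] 0.06833106738168787 [ 0.3886491  -0.31285474  0.22768395]
```

View pics/end.png

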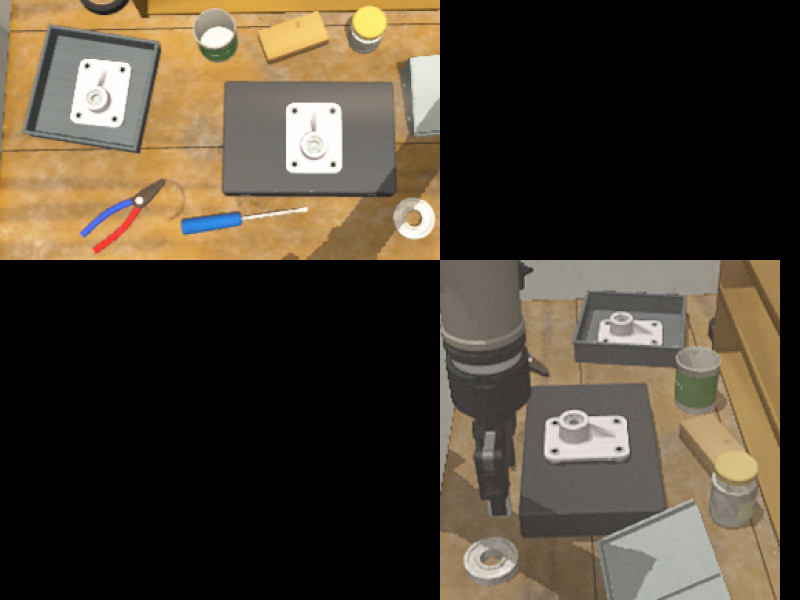

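The rocking bracket lies in the middle of the tray, at (95,95) in the composite's top view. The sound one stands flat on the plate at (314,140), the bystanders haven't moved, and the gripper is clear. Handing in.

```bash
python3 -c "
from station import arm
print(arm.sign_off())"
```

```text
the job is handed in; nothing more can be done
None
```

The bracket from the +y bay (bay_1) rocked: its far-left corner sank about 3 mm at 1–2 N. It is now in the scrap tray, the bracket from bay_2 (not pressed itself, sound by elimination) stands flat on the surface plate, and the job was handed in at about 31 s with no verdict returned.

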